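# Balance the mobile's bar on the stand

## Task

Lift the wooden bar that carries the little red house, keeping it level, and lay it across the round blue top of the balancing stand at the point where it balances, so that it stays level on the stand alone, tipping to neither side, when you let go. Leave the bar with the green fir tree where it lies.

Things in the scene. Friction and masses are not known exactly. Their poses are not given: they have to be found in the camera images.
- bar: Pale wooden bar of a hanging mobile, 320 long, 18 wide, 22 tall, loose, lying on the table with the red house threaded on it. About 100 g without the house. Origin: centre of its underside, in the middle of its length; x runs along the bar towards the end with the house, z up. With the house its balance point lies about halfway between the bar's middle and the house's centre (within some 6 mm, as the wood's weight varies).
- house (a joint): Where the red house with white roof sits on the bar: distance in m of the house's centre from the bar's middle, along the bar's +x (0.10 to 0.13 m). The house is 34 along the bar, about 50 across it, its roof ridge about 60 above the bar's underside, its floor 2 above it; 100 g. It is stiff on the bar (about 8 N moves it) and need not be moved.
- stand: Balancing stand, fixed to the table: dark wooden foot of 100 diameter, a thin stem and a round flat head of 44 diameter with a blue top, 60 above the table. Origin: centre of its underside; z up; the centre of the blue top is 60 straight above the origin.
- tree_bar: The other wooden bar, same size (320 x 18 x 22), loose, with a green fir tree 66 tall fixed 115 from its middle. Not to be used. Origin: centre of its underside at mid-length; x along it towards the tree.
Not all that is in view belongs to the job. What is meant by the stand is not purple, and is the smaller of those in its own colour.

How it is judged:
By the outcome, as a careful person would: the job done as asked, in the order asked, and still so for the second after the job is handed in, with the robot touching nothing.
It also fails if it takes over 43 s, if anything falls off the work surface, if the arm or the gripper's body presses on something with over 40 N, if the wrist force passes 120 N, or if a joint passes its speed limit or range.

## Robot

A 6-joint arm with a two-finger parallel gripper is mounted at the origin on the work surface. World frame = base frame: x ahead of the robot, y to its left, z up, the work surface at z = 0. Lengths are in m, angles in degrees, forces in N, time in s.
With the tool pointing down it reaches from about 0.35 to 0.875 m from the base axis. Payload 4.2 kg.
Tool frame: the origin (TCP) lies midway between the tips of the shut fingers; the grasp point (between the pads) lies 19 mm behind it; z points along the fingers, y is the line along which they close (so a half turn about z gives the same grasp; the last joint's range is limited). The gripper opens to 87 mm and grips with 3 to 60 N. Pads are 19 mm wide; open, the fingers measure 117 mm over their backs; the gripper's body (75 mm by 190 mm) begins 51 mm behind the grasp point.
Start: joints at [85.52, 22.042, 0.453, 0, -68.411, -14.817], TCP at [0.207, 0.59, 0.184] pointing down, gripper open.
Joint ranges: [-179.83, 179.83], [-69.29, 118.12], [-61.27, 80.66], [-181.25, 117.63], [-171.15, -9.14], [-177.46, 177.46]. Speed limits (degrees/s): [159.86, 159.86, 180, 180, 180, 180].

## Interface

Orientations are given as a 3x3 rotation matrix whose columns are the frame's x, y, z axes.
In Python, from station import sense, capture, finish_job, silhouettes, landmark_of gives the robot as it stands.
- The arm moves only by the tool step_arm, never from a script. Its arguments are lists of equal length, an entry for each row: "linear": the shift along the tool's x, y, z in mm, a list of three; "delta_rot": the turn, a rotation vector about the tool's x, y, z in rad, a list of three; "grip": the finger opening in mm, from 0 to 87. A call has 1 to 10 rows; each row shifts and turns the commanded pose from where the row before left it, along the tool's axes as they then stand; what a row does not reach is not made up. A row lasts 1/8 s, in which the tool goes at most 62.5 mm and 10.7 degrees, less where a joint would pass 70% of its speed; a pose out of reach is approached as far as the arm can. A call with a gripper value outside its range is refused whole. The fingers move at their own pace and stop on an object; the grip force is fixed at half the most. Time passes only in rows, so rows that do not move let the fingers close. It gives the time, the measured TCP pose, the force, the opening and the grip force at its end, in the units of the state.
- sense(): the state, without advancing time (a new reading comes with each control period).
- capture(name): name is "side" or "top"; returns a dict with "img" (400x640x3 uint8, red, green, blue), "fx", "fy", "cx", "cy" (pixels), "world_to_cam" (4x4, takes a point from world to camera coordinates). Camera axes: x right, y up, looking along -z (the intrinsics and any distortion apply to the point x, -y, -z); pixel columns grow to the right and rows downward; lengths in m; the calibration is good to about 2 mm. A picture is of the moment at which its call begins. There is no depth.
- finish_job(): hands the job in; it is judged then, once.
Trained networks look in the newest picture that a camera, given by its name, has taken for a name from the list of things; names that differ only in an ending like _2 or _b are one class to them, and where a whole thing is asked for, a point or a joint stands for the part that bears it (a point fixed in the world has none). Each returns a list of dicts, best first, with "score" (0 to 1); they miss things now and then, are a little off and sometimes report something else, mostly with a low value. They report only what shows in the picture. A call takes as long as a camera call. They do not tell look-alikes from the thing itself.
- silhouettes(camera, label): "mask" (400x640 bool, what is visible of it) and "point" ([column, row] in pixels, amid what is visible of it).
- landmark_of(camera, label): "point" ([column, row] in pixels: a listed point, or the origin of a listed thing).
The state is a dict: "time_s": time; "joints": joint angles; "joint_velocities": joint speeds; "effort": joint torques, N m; "tcp_pos": TCP position; "ee_rot": TCP orientation; "wrist_force": force on the tool from outside, world axes, zero at the start; "moment": the same for the moment, N m; "gripper_width": opening from 0.0 (shut) to 1.0 (fully open); "gripper_force": force on a finger pad.
Only numpy, scipy, OpenCV 4.12 (cv2) and the standard library are available. Lean on these libraries where they do the work, as an engineer would, in place of code of your own. Each camera call takes 0.05 s, during which the arm holds its last target. There are 200 camera calls.

## Working session

There is one attempt and no reset: what is moved stays moved. The work goes in short steps, Python scripts to look and compute and a tool call to move; the robot and the scene stay as the last step left them, time stands still between calls to the robot, and variables do not carry over. Pictures are saved under pics/ and viewed, at most 10 in all, crops included, and the job is handed in when it is done.

Besides the shell and the picture viewer there is one more tool, called as name(argument=value, ...) on one line, values as JSON. step_arm: Moves the arm, as the interface text tells. Its arguments: {"type":"object","properties":{"linear":{"type":"array"},"delta_rot":{"type":"array"},"grip":{"type":"array"}},"required":["linear","delta_rot","grip"]}

```bash
mkdir -p pics
cat > h.py <<'E'
import numpy as np, cv2
from station import sense, capture, finish_job, silhouettes, landmark_of
def ray(c,uv):
    d=np.array([(uv[0]-c['cx'])/c['fx'],-(uv[1]-c['cy'])/c['fy'],-1.])
    M=np.array(c['world_to_cam']);R=M[:3,:3]
    return -R.T@M[:3,3], R.T@d
def atz(c,uv,z):
    o,d=ray(c,uv); return (o+d*(z-o[2])/d[2])
def proj(c,p):
    M=np.array(c['world_to_cam']);q=M[:3,:3]@np.array(p)+M[:3,3]
    return np.array([c['cx']+c['fx']*q[0]/-q[2], c['cy']+c['fy']*-q[1]/-q[2]])
E
cat > a.py <<'E'
from h import *
np.set_printoptions(precision=4,suppress=True)
for n in ('top','side'):
    c=capture(n); cv2.imwrite(f'pics/{n}0.png',c['img'][:,:,::-1])
    print(n,{k:v for k,v in c.items() if k not in('img','world_to_cam')}, ray(c,(320,200)))
    for l in ('bar','house','stand','tree_bar'):
        for r in silhouettes(n,l): print(l,'sil',round(r['score'],2),r['point'],r['mask'].sum(),atz(c,r['point'],.02))
        for r in landmark_of(n,l): print(l,'lm',round(r['score'],2),r['point'],atz(c,r['point'],0))
s=sense();print(s['time_s'],s['tcp_pos'],s['ee_rot'],s['wrist_force'])
E
python3 a.py
```

```text
top {'fx': 509.03566104769357, 'fy': 509.03566104769357, 'cx': 314.334922149945, 'cy': 200.8748249834522} (array([ 0.4028, -0.0193,  1.127 ]), array([ 0.0615, -0.014 , -0.9981]))
bar sil 0.87 [205.5, 126.0] 1817 [0.6318 0.2179 0.02  ]
bar lm 0.87 [223.7, 134.3] [0.6175 0.1812 0.    ]Traceback (most recent call last):
  File "a.py", line 8, in <module>
    for r in landmark_of(n,l): print(l,'lm',round(r['score'],2),r['point'],atz(c,r['point'],0))
             ~~~~~~~~~~~^^^^^
ValueError: it knows: bar, stand, tree_bar
```

```bash
sed -i "s/        for r in landmark_of/        if l!='house':\n         for r in landmark_of/" a.py; python3 a.py
```

```text
top {'fx': 509.03566104769357, 'fy': 509.03566104769357, 'cx': 314.334922149945, 'cy': 200.8748249834522} (array([ 0.4028, -0.0193,  1.127 ]), array([ 0.0615, -0.014 , -0.9981]))
bar sil 0.83 [204.7, 127.1] 1613 [0.6293 0.2196 0.02  ]
bar lm 0.97 [224.1, 131.2] [0.6245 0.1804 0.    ]
house sil 0.74 [175.2, 115.6] 519 [0.6543 0.285  0.02  ]
stand sil 0.75 [396.4, 119.6] 1558 [ 0.6496 -0.2016  0.02  ]
stand sil 0.67 [388.2, 279.7] 2740 [ 0.2997 -0.1833  0.02  ]
stand sil 0.64 [412.5, 192.3] 1558 [ 0.4895 -0.2365  0.02  ]
stand lm 0.94 [396.0, 121.7] [ 0.6493 -0.204   0.    ]
stand lm 0.76 [386.1, 280.0] [ 0.2972 -0.1816  0.    ]
stand lm 0.58 [410.5, 194.1] [ 0.487 -0.236  0.   ]
tree_bar sil 0.95 [231.2, 191.0] 1479 [0.4891 0.159  0.02  ]
tree_bar lm 0.72 [235.0, 195.1] [0.4816 0.1536 0.    ]
side {'fx': 382.06194073245763, 'fy': 382.06194073245763, 'cx': 324.3844311869282, 'cy': 199.54691211866944} (array([0.0568, 0.4297, 0.4526]), array([ 0.5739, -0.5973, -0.5603]))
bar sil 0.77 [165.7, 231.0] 3112 [0.6271 0.2337 0.02  ]
bar sil 0.5 [133.0, 237.9] 806 [0.6495 0.2827 0.02  ]
bar lm 0.93 [193.7, 229.8] [0.6196 0.1863 0.    ]
bar lm 0.69 [383.2, 176.5] [ 0.4838 -0.2271  0.    ]
house sil 0.74 [132.5, 234.4] 787 [0.6595 0.2791 0.02  ]
stand sil 0.6 [132.4, 236.5] 763 [0.654  0.2818 0.02  ]
stand sil 0.59 [382.8, 169.5] 1045 [ 0.4845 -0.2232  0.02  ]
stand lm 0.84 [323.5, 153.5] [ 0.6631 -0.2129  0.    ]
stand lm 0.75 [380.6, 172.8] [ 0.4985 -0.2368  0.    ]
stand lm 0.6 [450.7, 217.1] [ 0.2924 -0.1929  0.    ]
tree_bar sil 0.85 [223.8, 268.1] 3124 [0.474  0.2151 0.02  ]
tree_bar lm 0.95 [249.2, 252.2] [0.4949 0.1516 0.    ]
1.0 [0.2065 0.5899 0.1835] [[ 0.9438 -0.3305 -0.    ]
 [-0.3305 -0.9438 -0.    ]
 [-0.      0.     -1.    ]] [ 0.7034  0.1715 -0.0078]
```

View pics/top0.png

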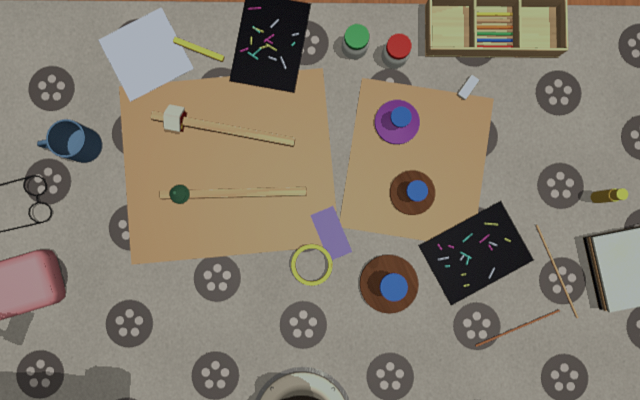

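View pics/side0.png

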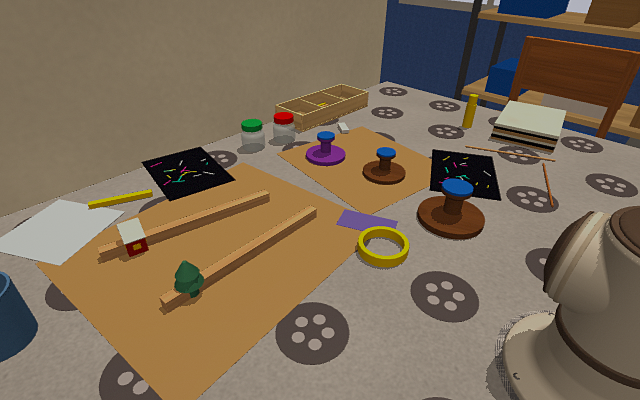

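```bash
cat > fit.py <<'E'
from h import *
from scipy.optimize import minimize
np.set_printoptions(precision=4,suppress=True)
def box(x0,x1,y0,y1,z0,z1): return np.array([[x,y,z] for x in(x0,x1) for y in(y0,y1) for z in(z0,z1)])
def hull(c,P,T):
    yaw=T[2];R=np.array([[np.cos(yaw),-np.sin(yaw)],[np.sin(yaw),np.cos(yaw)]])
    W=P.copy();W[:,:2]=P[:,:2]@R.T+T[:2]
    q=np.array([proj(c,p) for p in W]).astype(np.float32)
    return cv2.convexHull(q).reshape(-1,2)
def draw(c,Ps,T):
    m=np.zeros((400,640),np.uint8)
    for P in Ps: cv2.fillConvexPoly(m,np.round(hull(c,P,T)*16).astype(np.int32),255,cv2.LINE_AA,4)
    return m/255.
house=lambda d:[np.vstack([box(d-.017,d+.017,-.025,.025,.035,.04),box(d-.017,d+.017,-.001,.001,.06,.06)]),box(d-.017,d+.017,-.02,.02,.002,.04)]
bar=[box(-.16,.16,-.009,.009,0,.022)]
if __name__=='__main__':
    cs={n:capture(n) for n in('top','side')}; mk={}
    for n in cs:
        for l in('bar','house'):
            r=silhouettes(n,l); 
            if r: mk[n,l]=max(r,key=lambda r:r['score']*(r['mask'].sum()>1000 or l=='house'))['mask']
    def cost(p,use=('top','side')):
        e=0
        for n in use:
            e+=np.abs(draw(cs[n],bar+house(p[3]),p)-(mk[n,'bar']|mk[n,'house'])).sum()
            if (n,'house') in mk: e+=np.abs(draw(cs[n],house(p[3]),p)-mk[n,'house']).sum()
        return e
    for use in (('top',),('side',),('top','side')):
        b=None
        for d in(.105,.125):
            r=minimize(cost,[.62,.181,1.95-.15,d],args=(use,),method='Nelder-Mead',options=dict(initial_simplex=np.array([[.62,.181,1.8,d],[.635,.181,1.8,d],[.62,.195,1.8,d],[.62,.181,1.95,d],[.62,.181,1.8,d+.01]]),maxiter=400))
            if b is None or r.fun<b.fun:b=r
        print(use,b.x,np.degrees(b.x[2]),b.fun)
    for n in cs:
        hsv=cv2.cvtColor(cs[n]['img'],cv2.COLOR_RGB2HSV)
        m=cv2.inRange(hsv,(100,120,50),(120,255,255))
        k,_,st,ce=cv2.connectedComponentsWithStats(m)
        for s,q in zip(st[1:],ce[1:]):
            if 60<s[4]<1500: print(n,s,q,atz(cs[n],q,.06))
        v=cs[n]['img'].copy()
        for P in bar+house(b.x[3]): cv2.polylines(v,[np.round(hull(cs[n],P,b.x)).astype(int)],True,(0,255,255))
        v=v[80:180,120:320] if n=='top' else v[160:300,70:290]
        cv2.imwrite(f'pics/fit_{n}.png',cv2.resize(v,None,fx=3.5,fy=3.5)[:,:,::-1])
E
python3 fit.py; python3 -c "
import cv2,numpy as np;a=cv2.imread('pics/fit_top.png');b=cv2.imread('pics/fit_side.png')
a=cv2.resize(a,(560,280));b=cv2.resize(b,(500,310));o=np.zeros((590,560,3),np.uint8);o[:280]=a;o[280:,:500]=b;cv2.imwrite('pics/fit.png',o)"
```

```text
('top',) [0.6292 0.1825 1.3946 0.1014] 79.90339618123281 260.9843137254902
('side',) [0.6296 0.1804 1.3996 0.1043] 80.18974795873717 434.96862745098036
('top', 'side') [0.6292 0.1804 1.3949 0.1044] 79.92204333871338 698.1019607843136
top [477  39  36   3  96] [495.4583  39.875 ] [ 0.8153 -0.4077  0.06  ]
top [391 107  20  20 328] [400.5 116.5] [ 0.6474 -0.2037  0.06  ]
top [407 180  21  21 346] [416.789  190.3642] [ 0.4905 -0.2377  0.06  ]
top [380 273  28  28 596] [393.2433 286.6477] [ 0.2892 -0.1879  0.06  ]
side [ 497    0   72   19 1068] [532.8324   7.4504] [ 1.1296 -3.007   0.06  ]
side [ 464   19   36   67 1278] [481.529   49.8138] [ 0.782  -1.3641  0.06  ]
side [623  68  17  38 316] [633.962   91.3956] [ 0.1703 -1.1693  0.06  ]
side [486 101  19  10 109] [494.4404 105.5963] [ 0.4396 -0.7059  0.06  ]
side [562 121  36  16 256] [579.625  128.1758] [ 0.2115 -0.7032  0.06  ]
side [317 131  18   9 127] [325.5118 135.0472] [ 0.6472 -0.2024  0.06  ]
side [605 132  25  12 164] [616.4695 137.5915] [ 0.129  -0.7047  0.06  ]
side [377 147  19  10 155] [385.7871 151.6645] [ 0.4892 -0.2344  0.06  ]
side [442 178  32  19 447] [457.123  186.8837] [ 0.3008 -0.2099  0.06  ]
side [   0  281   37   81 1384] [ 14.5065 323.703 ] [0.5364 0.4682 0.06  ]
```

View pics/fit.png

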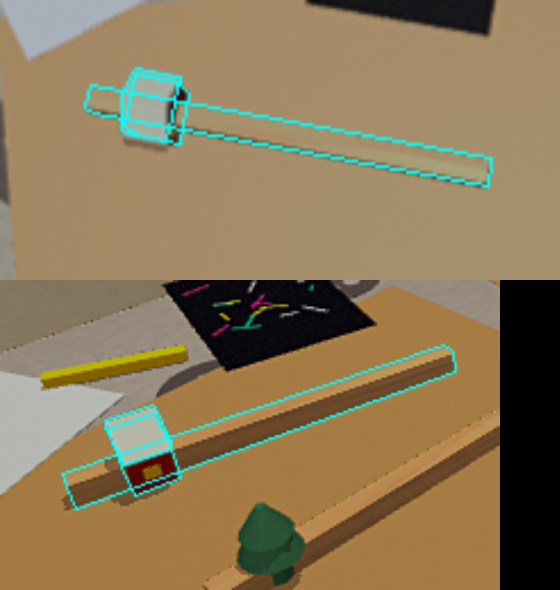

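The top view shows the house bar from (152,117) to (295,142) with the house at (175,118). The small brown stand has its blue top at (417,190), and the large brown stand and the purple one are decoys. In the side view the overlay fits the bar and house. First I turn the tool across the bar.

step_arm(linear=[[0,0,0],[0,0,0],[0,0,0],[0,0,0],[0,0,0],[0,0,0],[0,0,0],[0,0,0],[0,0,0]], delta_rot=[[0,0,0.176],[0,0,0.176],[0,0,0.176],[0,0,0.176],[0,0,0.176],[0,0,0.176],[0,0,0.176],[0,0,0.178],[0,0,0]], grip=[60,60,60,60,60,60,60,60,60])

```text
time_s: 2.42
tcp_pos: [0.2065, 0.5899, 0.1835]
ee_rot: [[-0.173, -0.985, -0.0], [-0.985, 0.173, -0.0], [0.0, 0.0, -1.0]]
wrist_force: [0.2, -0.4, -0.2]
gripper_width: 0.69
gripper_force: 0.0
```

step_arm(linear=[[20,35,0],[20,35,0],[20,35,0],[20,35,0],[20,35,0],[20,35,0],[20,35,0],[20,35,0],[20,35,0],[20,35,0]], delta_rot=[[0,0,0],[0,0,0],[0,0,0],[0,0,0],[0,0,0],[0,0,0],[0,0,0],[0,0,0],[0,0,0],[0,0,0]], grip=[60,60,60,60,60,60,60,60,60,60])

```text
time_s: 3.68
tcp_pos: [-0.1744, 0.4538, 0.1839]
ee_rot: [[-0.171, -0.985, -0.0], [-0.985, 0.171, 0.001], [-0.001, 0.0, -1.0]]
wrist_force: [-0.5, -0.1, -0.2]
gripper_width: 0.688
gripper_force: 0.0
```

step_arm(linear=[[20,35,0],[20,35,0],[20,35,0],[17,33,0],[0,0,0]], delta_rot=[[0,0,0],[0,0,0],[0,0,0],[0,0,0],[0,0,0]], grip=[60,60,60,60,60])

```text
time_s: 4.3
tcp_pos: [-0.3244, 0.4021, 0.1835]
ee_rot: [[-0.169, -0.986, -0.0], [-0.986, 0.169, 0.0], [-0.0, 0.0, -1.0]]
wrist_force: [1.1, 0.4, -1.1]
gripper_width: 0.689
gripper_force: 0.0
```

I had the sign of the tool's y axis wrong. The arm moved through clear air, so nothing was touched. I'm going back around.

step_arm(linear=[[-20,-40,0],[-20,-40,0],[-20,-40,0],[-20,-40,0],[-20,-40,0],[0,-40,0],[0,-40,0],[0,-40,0],[0,-40,0],[0,-40,0]], delta_rot=[[0,0,0],[0,0,0],[0,0,0],[0,0,0],[0,0,0],[0,0,0],[0,0,0],[0,0,0],[0,0,0],[0,0,0]], grip=[60,60,60,60,60,60,60,60,60,60])

```text
time_s: 5.55
tcp_pos: [0.0909, 0.4301, 0.1838]
ee_rot: [[-0.173, -0.985, 0.0], [-0.985, 0.173, 0.001], [-0.001, 0.0, -1.0]]
wrist_force: [-0.1, 0.6, -0.2]
gripper_width: 0.688
gripper_force: 0.0
```

step_arm(linear=[[0,-40,0],[0,-40,0],[0,-40,0],[10,-40,0],[10,-40,0],[15,-40,0],[15,-40,0],[15,-40,0],[15,-40,0],[0,0,0]], delta_rot=[[0,0,0],[0,0,0],[0,0,0],[0,0,0],[0,0,0],[0,0,0],[0,0,0],[0,0,0],[0,0,0],[0,0,0]], grip=[60,60,60,60,60,60,60,60,60,60])

```text
time_s: 6.8
tcp_pos: [0.4312, 0.2869, 0.1833]
ee_rot: [[-0.178, -0.984, -0.0], [-0.984, 0.178, -0.001], [0.001, 0.0, -1.0]]
wrist_force: [-0.8, 0.2, 0.2]
gripper_width: 0.69
gripper_force: 0.0
```

step_arm(linear=[[3,-36,0],[3,-36,0],[3,-36,0],[3,-36,0],[3,-36,0],[2,-34,0],[0,0,40],[0,0,40],[0,0,0]], delta_rot=[[0,0,0],[0,0,0],[0,0,0],[0,0,0],[0,0,0],[0,0,0],[0,0,0],[0,0,0],[0,0,0]], grip=[60,60,60,60,60,60,60,60,60])

```text
time_s: 7.92
tcp_pos: [0.6342, 0.2336, 0.0998]
ee_rot: [[-0.174, -0.985, -0.008], [-0.985, 0.174, -0.004], [0.005, 0.007, -1.0]]
wrist_force: [-0.6, -0.1, -0.5]
gripper_width: 0.69
gripper_force: 0.0
```

```bash
cat > snap.py <<'E'
import sys; from h import *
np.set_printoptions(precision=4,suppress=True)
s=sense();print(s['time_s'],s['tcp_pos'],s['wrist_force'],s['moment'],s['gripper_width'],s['gripper_force']);print(s['ee_rot'])
x,y,w,h=map(int,sys.argv[3:7]); c=capture(sys.argv[1]); v=c['img'][y:y+h,x:x+w,::-1].copy()
k=min(790/w,590/h); v=cv2.resize(v,None,fx=k,fy=k,interpolation=cv2.INTER_CUBIC)
cv2.imwrite(f'pics/{sys.argv[2]}.png',v)
E
python3 snap.py side s1 60 120 260 190
```

```text
7.925 [0.6342 0.2336 0.0998] [-0.6123 -0.1423 -0.5103] [ 0.0637 -0.059  -0.0626] 0.6896495986439639 0.0
[[-0.1743 -0.9847 -0.0076]
 [-0.9847  0.1743 -0.0041]
 [ 0.0053  0.0068 -1.    ]]
```

View pics/s1.png

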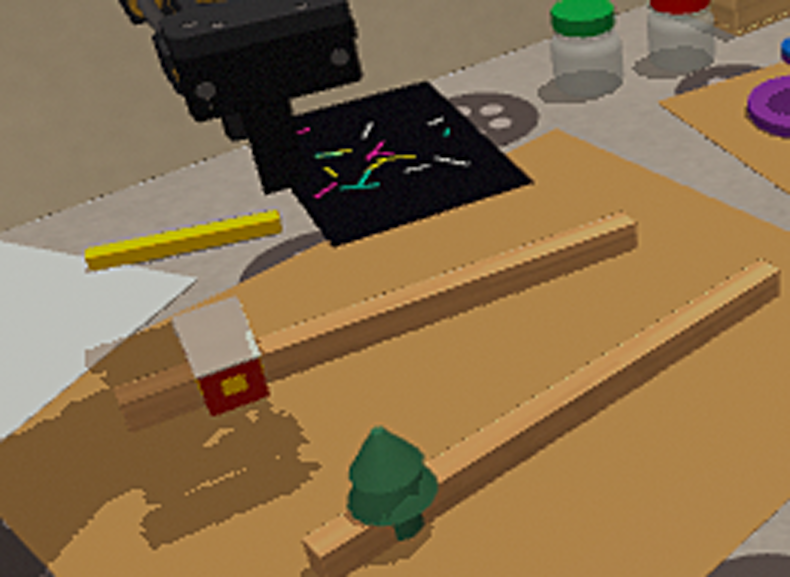

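The gripper is above the bar at about (285,170) in the crop, short of the house. The view is consistent with the fit.

step_arm(linear=[[0,0,0],[1,-4,0],[0,0,0]], delta_rot=[[0.006,-0.005,0],[0,0,0],[0,0,0]], grip=[60,60,60])

```text
time_s: 8.35
tcp_pos: [0.6415, 0.2335, 0.105]
ee_rot: [[-0.175, -0.985, 0.009], [-0.985, 0.175, 0.005], [-0.007, -0.008, -1.0]]
wrist_force: [-0.1, -1.0, -0.6]
gripper_width: 0.687
gripper_force: 0.0
```

step_arm(linear=[[0,0,20],[0,0,20],[0,0,20],[0,0,15],[0,0,10],[0,0,0]], delta_rot=[[0,0,0],[0,0,0],[0,0,0],[0,0,0],[0,0,0],[0,0,0]], grip=[60,60,60,60,60,60])

```text
time_s: 9.1
tcp_pos: [0.6411, 0.2335, 0.0179]
ee_rot: [[-0.175, -0.985, 0.006], [-0.985, 0.175, 0.003], [-0.004, -0.005, -1.0]]
wrist_force: [-0.7, 0.8, -0.4]
gripper_width: 0.692
gripper_force: 0.0
```

step_arm(linear=[[1,2,6],[0,0,6],[0,0,0],[0,0,0]], delta_rot=[[-0.006,0.005,0],[0,0,0],[0,0,0],[0,0,0]], grip=[60,60,60,60])

```text
time_s: 9.6
tcp_pos: [0.6394, 0.2331, 0.0067]
ee_rot: [[-0.175, -0.985, 0.0], [-0.985, 0.175, 0.0], [-0.0, -0.0, -1.0]]
wrist_force: [-0.3, -0.0, -0.1]
gripper_width: 0.69
gripper_force: 0.0
```

step_arm(linear=[[0,0,2],[0,0,0],[0,0,0],[0,0,0],[0,0,0],[0,0,0],[0,0,0],[0,0,0]], delta_rot=[[0,0,0],[0,0,0],[0,0,0],[0,0,0],[0,0,0],[0,0,0],[0,0,0],[0,0,0]], grip=[50,40,30,22,16,10,10,10])

```text
time_s: 10.6
tcp_pos: [0.6393, 0.233, 0.0046]
ee_rot: [[-0.175, -0.985, 0.0], [-0.985, 0.175, 0.0], [-0.0, -0.0, -1.0]]
wrist_force: [0.6, 0.6, 0.5]
gripper_width: 0.117
gripper_force: 0.0
```

```bash
python3 -c "
from h import *
s=sense();print(s['wrist_force'],s['moment'],s['gripper_width'],s['gripper_force'])"
```

```text
[0.6126282  0.63604933 0.50054149] [ 0.11862205 -0.04478097 -0.00888832] 0.11715125588578168 0.0
```

step_arm(linear=[[0,0,-5],[0,0,-15],[0,0,-30],[0,0,-40],[0,0,-30],[0,0,-10],[0,0,0],[0,0,0]], delta_rot=[[0,0,0],[0,0,0],[0,0,0],[0,0,0],[0,0,0],[0,0,0],[0,0,0],[0,0,0]], grip=[10,10,10,10,10,10,10,10])

```text
time_s: 11.6
tcp_pos: [0.6383, 0.2326, 0.1328]
ee_rot: [[-0.175, -0.985, -0.003], [-0.985, 0.175, -0.001], [0.002, 0.003, -1.0]]
wrist_force: [-0.7, 0.2, -0.3]
gripper_width: 0.119
gripper_force: 0.0
```

```bash
python3 snap.py side s2 20 60 320 230; python3 -c "
from h import *
for i in range(5):
    capture('top');s=sense();print(s['wrist_force'],s['moment'])
R=s['ee_rot'];print(R)"
```

```text
11.6 [0.6383 0.2326 0.1328] [-0.7286  0.1684 -0.2932] [ 0.0887 -0.0403  0.0627] 0.11941943655040514 0.0
[[-0.1753 -0.9845 -0.0028]
 [-0.9845  0.1753 -0.0012]
 [ 0.0017  0.0025 -1.    ]]
[-0.52408693 -0.81031563 -0.57214407] [ 0.06197585 -0.07682338 -0.07268857]
[ 0.58752596 -0.14396473 -0.57335482] [ 0.06381999 -0.05371987 -0.00116798]
[ 0.07496204  0.23742047 -0.87049358] [ 0.1116809  -0.07251219  0.01963751]
[ 0.30614194  0.01224359 -0.07890763] [ 0.09057831 -0.04270159  0.00346127]
[ 0.25602581 -0.05475239  0.98608618] [ 0.125879   -0.10151036  0.02829635]
[[-1.75120889e-01 -9.84546317e-01 -1.10639874e-03]
 [-9.84546533e-01  1.75121726e-01 -7.10533329e-04]
 [ 8.93307429e-04  9.64871813e-04 -9.99999136e-01]]
```

View pics/s2.png

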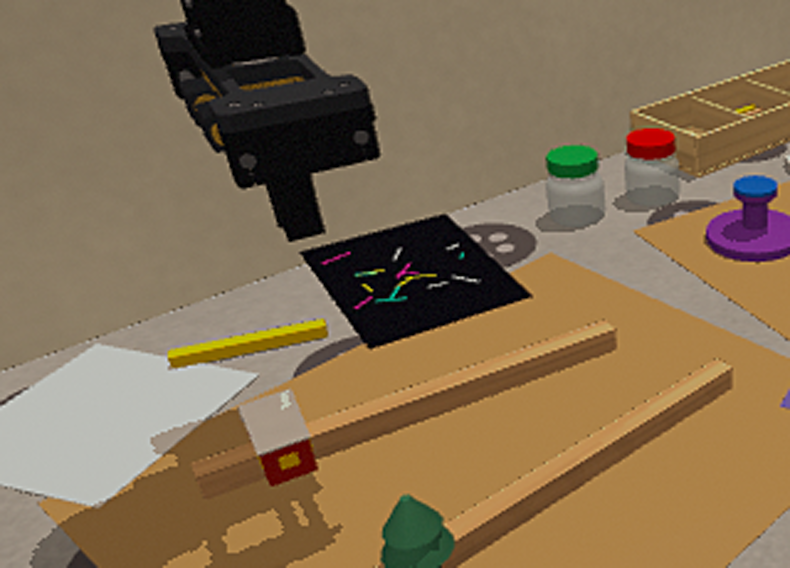

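```bash
python3 -c "
from h import *
s=sense()
for n in('side','top'):
    c=capture(n);print(n,proj(c,s['tcp_pos']),proj(c,[.6383,.2322,.022]),proj(c,[.6383,.2322,.0]),c['world_to_cam'].round(3).tolist() if n=='side' else '')
    cv2.imwrite('pics/%s2.png'%n,c['img'][:,:,::-1])
print(c['img'].shape)
"; python3 fit.py
```

```text
side [147.44665405 173.2984631 ] [163.21959877 227.01404516] [165.88172845 236.45999343] [[-0.724, -0.689, 0.014, 0.331], [0.394, -0.397, 0.829, -0.227], [-0.566, 0.606, 0.559, -0.481], [0.0, 0.0, 0.0, 1.0]]
top [185.86224943 110.37864018] [198.8494634 122.8049657] [201.04462042 124.89787198] 
(400, 640, 3)
('top',) [0.6276 0.1744 1.3972 0.1131] 80.05245147054572 1159.7607843137255
('side',) [0.6283 0.1799 1.3985 0.1061] 80.12687245038146 466.6235294117647
('top', 'side') [0.6287 0.1796 1.3913 0.1057] 79.71397340367419 1596.9529411764706
top [477  39  36   3  94] [495.7766  39.8511] [ 0.8154 -0.4084  0.06  ]
top [391 107  20  20 328] [400.5 116.5] [ 0.6474 -0.2037  0.06  ]
top [407 181  21  20 345] [416.7884 190.3942] [ 0.4904 -0.2377  0.06  ]
top [380 273  28  28 594] [393.229  286.6515] [ 0.2892 -0.1878  0.06  ]
side [ 497    0   72   19 1069] [532.8447   7.4602] [ 1.1293 -3.0065  0.06  ]
side [ 464   19   36   67 1276] [481.5251  49.8292] [ 0.7819 -1.3638  0.06  ]
side [486 101  19  10 109] [494.4404 105.5963] [ 0.4396 -0.7059  0.06  ]
side [562 121  36  16 252] [579.4524 128.0992] [ 0.212  -0.7035  0.06  ]
side [317 131  18   9 127] [325.5118 135.0472] [ 0.6472 -0.2024  0.06  ]
side [605 132  11  10  69] [610.3623 136.3913] [ 0.1416 -0.7019  0.06  ]
side [377 147  19  10 155] [385.7871 151.6645] [ 0.4892 -0.2344  0.06  ]
side [442 178  32  19 447] [457.123  186.8837] [ 0.3008 -0.2099  0.06  ]
side [   0  272   38   90 1340] [ 14.0455 321.4552] [0.5407 0.4678 0.06  ]
```

View pics/top2.png

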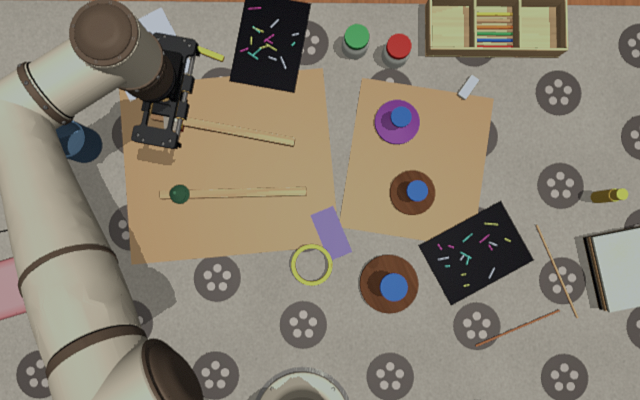

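```bash
python3 -c "
from h import *
np.set_printoptions(precision=4,suppress=True)
s=sense();print(s['time_s'],s['tcp_pos'],s['joints'])
t=np.array(s['tcp_pos'])
cs=capture('side');ct=capture('top')
o,d=ray(cs,(143.5,157));
print('cam dist',np.linalg.norm(t-o))
for x in(.60,.62,.64,.66,.68,.7):
    p=o+d*(x-o[0])/d[0];print(p,proj(ct,p),proj(ct,p+[0,0,.08]))
print('base',proj(ct,[0,0,0]),proj(ct,[0,0,.05]),proj(cs,[0,0,.0]),proj(cs,[0,0,.1]))
for k in(0,.03,.07,.1):print(k,proj(ct,t+[0,0,k]),proj(cs,t+[0,0,k]))
"
python3 - <<'E'
import cv2
a=cv2.imread('pics/top2.png')[0:160,90:310]
b=cv2.imread('pics/side2.png')[60:180,60:225]
cv2.imwrite('pics/z1.png',cv2.vconcat([cv2.resize(a,(400,290),interpolation=3),cv2.resize(b,(400,290),interpolation=3)]))
E
```

```text
12.3 [0.6393 0.233  0.1346] [ 33.6108  29.3275   5.1108  -0.001  -65.7752 -43.6983]
cam dist 0.6921262230854833
[0.6    0.2452 0.1828] [172.3169 124.7054] [159.4911 114.963 ]
[0.62   0.2384 0.1729] [177.606  115.3913] [165.419  104.9309]
[0.64   0.2316 0.1629] [182.7745 106.2897] [171.1996  95.148 ]
[0.66   0.2248 0.153 ] [187.8265  97.3934] [176.8383  85.6051]
[0.68   0.218  0.1431] [192.7657  88.6955] [182.3404  76.2937]
[0.7    0.2112 0.1331] [197.596   80.1895] [187.7106  67.2053]
base [302.2152 417.791 ] [301.7205 426.6479] [587.3666 379.6766] [623.1675 328.8911]
0 [185.6905 110.1561] [147.1742 172.8205]
0.03 [181.7877 106.432 ] [142.555  156.5057]
0.07 [176.1947 101.095 ] [135.9857 133.3031]
0.1 [171.6759  96.783 ] [130.7207 114.7076]
```

View pics/z1.png

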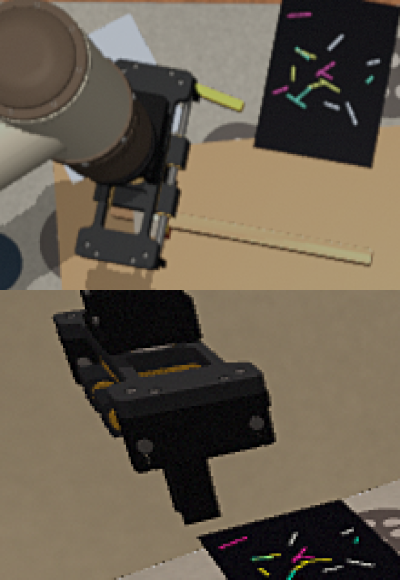

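The picture shows the fingertip in the side view at (143,157), but the reported TCP projects to (147,173). So the tips sit about 30 mm higher than reported, and the fingers shut above the bar without touching it. I reopen, go down and measure the real tip height against the image.

step_arm(linear=[[0,0,0],[0,0,40],[0,0,40],[0,0,30],[0,0,10],[0,0,0],[0,0,0]], delta_rot=[[0,0,0],[0,0,0],[0,0,0],[0,0,0],[0,0,0],[0,0,0],[0,0,0]], grip=[50,50,50,50,50,50,50])

```text
time_s: 13.28
tcp_pos: [0.6405, 0.2336, 0.0163]
ee_rot: [[-0.175, -0.985, 0.003], [-0.985, 0.175, 0.001], [-0.002, -0.003, -1.0]]
wrist_force: [-0.0, -0.2, -0.2]
gripper_width: 0.571
gripper_force: 0.0
```

Run:
```python
from h import *
s=sense();t=s['tcp_pos'];R=np.array(s['ee_rot']);print(s['time_s'],t,s['wrist_force'],s['gripper_width'])
c=capture('side');v=c['img'].copy()
def P(x,y,z): return tuple(np.round(proj(c,t+R@np.array([x,y,z]))).astype(int))
for z,col in((0,(255,0,0)),(-.03,(0,255,0)),(-.07,(0,0,255))):
    w=.025
    for y in(w,w+.015,-w,-w-.015):
        cv2.line(v,tuple(map(int,P(-.0095,y,z))),tuple(map(int,P(.0095,y,z))),col,1)
v=v[140:280,80:260]
cv2.imwrite('pics/z2.png',cv2.resize(v,None,fx=4.2,fy=4.2,interpolation=cv2.INTER_NEAREST)[:,:,::-1])
```

```text
13.275 [0.6404541  0.23364174 0.01632871] [-0.01748982 -0.19443112 -0.19528851] 0.5713837889633704
```

View pics/z2.png

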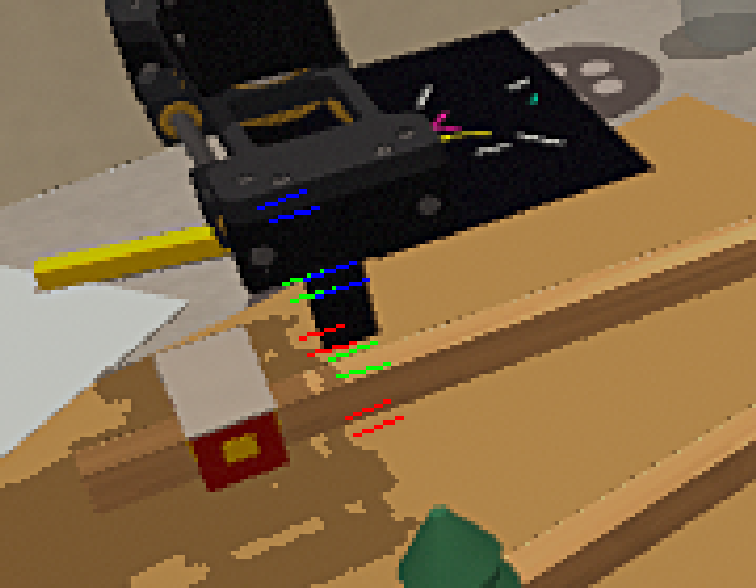

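The finger's bottom edge is at crop (350,340), and the model with the reported TCP puts it at (378,427). That corresponds to tips about 45 mm higher than reported, with little sideways error. I go down further while watching the force.

step_arm(linear=[[0,0,12],[0,0,10],[0,0,8],[0,0,0],[0,0,0]], delta_rot=[[0,0,0],[0,0,0],[0,0,0],[0,0,0],[0,0,0]], grip=[50,50,50,50,50])

```text
time_s: 13.95
tcp_pos: [0.6395, 0.2331, -0.0154]
ee_rot: [[-0.175, -0.985, 0.0], [-0.985, 0.175, -0.0], [-0.0, -0.0, -1.0]]
wrist_force: [-0.4, -0.6, -0.2]
gripper_width: 0.576
gripper_force: 0.0
```

```bash
cat > tip.py <<'E'
from h import *
# model gripper: find vertical/lateral offset from dark-gripper mask edges in side view
s=sense();t=np.array(s['tcp_pos']);R=np.array(s['ee_rot']);print(s['time_s'],t.round(4),s['wrist_force'].round(2),s['gripper_width'])
c=capture('side');g=c['img'].max(2)
w=s['gripper_width']*.087/2
q=proj(c,t+R@np.array([0,w+.015,0])); print('pred outer tip edge',q)
# scan dark run along the projected vertical through finger's outer-face
for off in(-.004,0,.004):
  out=[]
  for k in np.arange(-.02,.08,.002):
    p=proj(c,t+R@np.array([off,w+.015,-k])); u,v=np.round(p).astype(int); out.append((round(k,3),int(g[v,u])))
  print(off,[f'{int(1000*a)}:{b}' for a,b in out])
E
python3 tip.py
```

```text
13.95 [ 0.6395  0.2331 -0.0154] [-0.45 -0.63 -0.17] 0.5758689226512719
pred outer tip edge [174.05728581 254.7282168 ]
-0.004 ['-20:124', '-18:124', '-16:124', '-14:123', '-12:123', '-10:119', '-8:120', '-6:119', '-4:118', '-2:121', '0:121', '2:123', '4:123', '6:123', '8:124', '10:122', '12:124', '14:124', '16:122', '18:124', '20:124', '22:124', '24:122', '26:121', '28:121', '30:118', '32:129', '34:187', '36:130', '38:195', '40:96', '42:116', '44:121', '46:10', '48:10', '50:13', '52:9', '54:14', '56:10', '58:15', '60:11', '62:13', '64:10', '66:16', '68:15', '70:15', '72:7', '74:15', '76:15', '78:11']
0 ['-20:124', '-18:123', '-16:125', '-14:125', '-12:123', '-10:123', '-8:122', '-6:123', '-4:122', '-2:124', '0:124', '2:124', '4:123', '6:123', '8:123', '10:123', '12:124', '14:124', '16:125', '18:123', '20:122', '22:121', '24:121', '26:118', '28:184', '30:177', '32:177', '34:177', '36:180', '38:189', '40:104', '42:104', '44:121', '46:9', '48:10', '50:5', '52:15', '54:7', '56:13', '58:14', '60:8', '62:13', '64:14', '66:12', '68:6', '70:12', '72:9', '74:15', '76:12', '78:16']
0.004 ['-20:124', '-18:122', '-16:132', '-14:132', '-12:115', '-10:118', '-8:130', '-6:189', '-4:189', '-2:124', '0:122', '2:123', '4:123', '6:122', '8:124', '10:124', '12:124', '14:122', '16:122', '18:119', '20:126', '22:126', '24:112', '26:182', '28:177', '30:175', '32:175', '34:177', '36:182', '38:115', '40:115', '42:106', '44:122', '46:10', '48:13', '50:14', '52:11', '54:12', '56:12', '58:13', '60:13', '62:9', '64:12', '66:9', '68:12', '70:13', '72:10', '74:12', '76:13', '78:14']
```

step_arm(linear=[[0,0,6],[0,0,5],[0,0,4],[0,0,3],[0,0,0],[0,0,0]], delta_rot=[[0,0,0],[0,0,0],[0,0,0],[0,0,0],[0,0,0],[0,0,0]], grip=[50,50,50,50,50,50])

```text
time_s: 14.75
tcp_pos: [0.6394, 0.2331, -0.0333]
ee_rot: [[-0.175, -0.985, 0.0], [-0.985, 0.175, 0.0], [-0.0, -0.0, -1.0]]
wrist_force: [0.6, 0.5, -0.6]
gripper_width: 0.576
gripper_force: 0.0
```

```bash
python3 tip.py|cut -c1-60
python3 - <<'E'
from h import *
c=capture('side');v=c['img'][150:270,90:260,::-1]
cv2.imwrite('pics/z3.png',cv2.resize(v,None,fx=4.5,fy=4.5,interpolation=cv2.INTER_CUBIC))
E
```

```text
14.75 [ 0.6394  0.2331 -0.0333] [ 0.61  0.46 -0.57] 0.575658
pred outer tip edge [176.1323144  262.12558253]
-0.004 ['-20:123', '-18:201', '-16:125', '-14:125', '-12:124
0 ['-20:80', '-18:74', '-16:74', '-14:76', '-12:128', '-10:1
0.004 ['-20:82', '-18:83', '-16:83', '-14:83', '-12:80', '-1
```

View pics/z3.png

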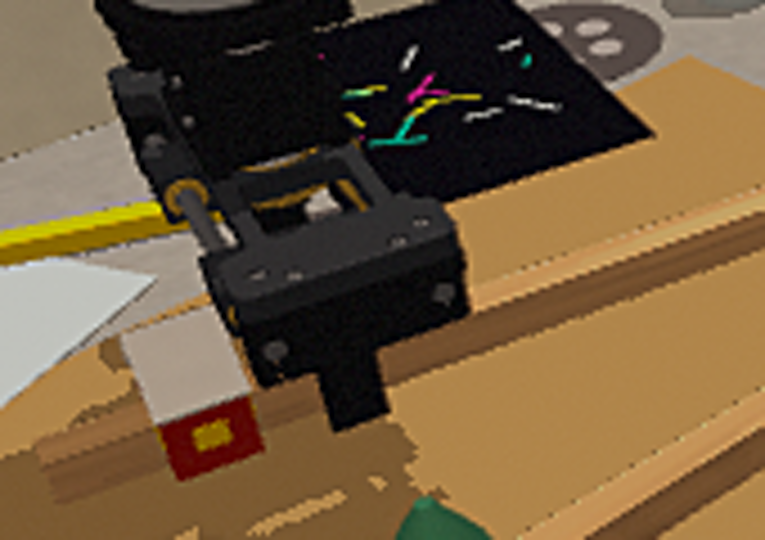

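The near finger now hangs beside the bar, with its tip at crop (362,420), clear of the house. I go a little lower, then close.

step_arm(linear=[[0,0,2],[0,0,2],[0,0,2],[0,0,0],[0,0,0]], delta_rot=[[0,0,0],[0,0,0],[0,0,0],[0,0,0],[0,0,0]], grip=[50,50,50,50,50])

```text
time_s: 15.48
tcp_pos: [0.6392, 0.233, -0.0385]
ee_rot: [[-0.175, -0.985, 0.0], [-0.985, 0.175, -0.0], [0.0, -0.0, -1.0]]
wrist_force: [-1.6, -0.2, 5.1]
gripper_width: 0.57
gripper_force: 2.7
```

step_arm(linear=[[0,0,0],[0,0,0],[0,0,0],[0,0,0],[0,0,0],[0,0,0],[0,0,0]], delta_rot=[[0,0,0],[0,0,0],[0,0,0],[0,0,0],[0,0,0],[0,0,0],[0,0,0]], grip=[40,32,26,22,16,10,10])

```text
time_s: 16.35
tcp_pos: [0.6397, 0.2335, -0.0385]
ee_rot: [[-0.175, -0.985, 0.001], [-0.985, 0.175, 0.001], [-0.001, -0.001, -1.0]]
wrist_force: [-2.0, -0.0, 5.5]
gripper_width: 0.202
gripper_force: 31.7
```

Force shows the tips touching the table at a reported z of about -0.038, so the offset is 38 mm, and the bar is gripped. I regrip 5 mm higher so the tips will clear the stand's head.

step_arm(linear=[[0,0,0],[0,0,0],[0,0,-3],[0,0,-3],[0,0,0],[0,0,0],[0,0,0],[0,0,0],[0,0,0],[0,0,0]], delta_rot=[[0,0,0],[0,0,0],[0,0,0],[0,0,0],[0,0,0],[0,0,0],[0,0,0],[0,0,0],[0,0,0],[0,0,0]], grip=[28,28,28,28,28,22,16,10,10,10])

```text
time_s: 17.6
tcp_pos: [0.6392, 0.233, -0.0336]
ee_rot: [[-0.175, -0.985, -0.0], [-0.985, 0.175, -0.0], [0.0, 0.0, -1.0]]
wrist_force: [0.5, 0.6, -1.2]
gripper_width: 0.204
gripper_force: 30.0
```

```bash
python3 -c "
from h import *
a=[]
for i in range(8): capture('side');s=sense();a.append([*s['wrist_force'],*s['moment']])
print(np.mean(a,0).round(3),np.std(a,0).round(3),s['tcp_pos'],s['gripper_width'],s['time_s'])"
```

```text
[ 0.079  0.044 -1.769  0.114 -0.129 -0.019] [0.37  0.42  0.405 0.027 0.046 0.024] [ 0.63906074  0.23296259 -0.03362958] 0.2065639706236513 18.0
```

step_arm(linear=[[0,0,-5],[0,0,-10],[0,0,-20],[0,0,-30],[0,0,-30],[0,0,-25],[0,0,-10],[0,0,0],[0,0,0],[0,0,0]], delta_rot=[[0,0,0],[0,0,0],[0,0,0],[0,0,0],[0,0,0],[0,0,0],[0,0,0],[0,0,0],[0,0,0],[0,0,0]], grip=[10,10,10,10,10,10,10,10,10,10])

```text
time_s: 19.25
tcp_pos: [0.6386, 0.2327, 0.0951]
ee_rot: [[-0.175, -0.985, -0.002], [-0.985, 0.175, -0.001], [0.002, 0.002, -1.0]]
wrist_force: [0.2, -0.3, -2.2]
gripper_width: 0.203
gripper_force: 30.0
```

```bash
python3 -c "
from h import *
a=[]
for i in range(8): capture('side');s=sense();a.append([*s['wrist_force'],*s['moment']])
print(np.mean(a,0).round(3),np.std(a,0).round(3),s['tcp_pos'],s['ee_rot'],s['gripper_width'],s['time_s'])
for n in ('side','top'):
    c=capture(n); 
    for l in('bar','house','tree_bar'):
        for r in silhouettes(n,l):
            m=r['mask'].astype(np.uint8); print(n,l,round(r['score'],2),r['point'],m.sum(),cv2.minAreaRect(cv2.findNonZero(m)))"
```

```text
[ 0.119  0.092 -2.069  0.103 -0.064 -0.006] [0.661 0.519 0.519 0.042 0.021 0.023] [0.63926409 0.23302786 0.09647874] [[-1.75075106e-01 -9.84555077e-01 -8.85005985e-05]
 [-9.84555077e-01  1.75075113e-01 -7.29491898e-05]
 [ 8.73167474e-05  7.43621265e-05 -9.99999993e-01]] 0.20380030151329465 19.65
side bar 0.59 [134.7, 164.6] 3778 ((166.69232177734375, 159.46151733398438), (41.57661437988281, 199.64620971679688), 78.69007110595703)
side house 0.77 [109.2, 172.8] 1065 ((110.34616088867188, 170.23077392578125), (43.61539077758789, 26.76923370361328), 67.38013458251953)
side tree_bar 0.59 [224.8, 266.3] 3115 ((234.21609497070312, 249.4464569091797), (34.665740966796875, 180.8476104736328), 57.65256118774414)
top bar 0.73 [234.2, 118.5] 1262 ((210.77001953125, 115.61000061035156), (164.8972930908203, 15.132083892822266), 8.130102157592773)
top house 0.5 [144.8, 107.7] 45 ((146.5, 108.5), (9.0, 5.0), 90.0)
top tree_bar 0.78 [225.7, 194.0] 1409 ((233.0, 194.0), (18.0, 146.0), 90.0)
```

The bar is lifted level; the weight reads about 2.07 N with little moment. Now I carry it to the stand.

step_arm(linear=[[15,2,0],[25,3,0],[35,5,0],[35,5,0],[35,5,0],[35,5,0],[35,5,0],[35,5,0],[35,5,0],[35,5,0]], delta_rot=[[0,0,0],[0,0,0],[0,0,0],[0,0,0],[0,0,0],[0,0,0],[0,0,0],[0,0,0],[0,0,0],[0,0,0]], grip=[10,10,10,10,10,10,10,10,10,10])

```text
time_s: 21.3
tcp_pos: [0.5378, -0.0759, 0.0969]
ee_rot: [[-0.175, -0.984, 0.0], [-0.984, 0.175, -0.0], [0.0, -0.0, -1.0]]
wrist_force: [0.8, 0.6, -1.9]
gripper_width: 0.203
gripper_force: 30.0
```

step_arm(linear=[[35,5,0],[35,5,0],[35,4,0],[30,4,0],[20,3,0],[13,0,0],[0,0,0],[0,0,0]], delta_rot=[[0,0,0],[0,0,0],[0,0,0],[0,0,0],[0,0,0],[0,0,0],[0,0,0],[0,0,0]], grip=[10,10,10,10,10,10,10,10])

```text
time_s: 22.3
tcp_pos: [0.4889, -0.2355, 0.0966]
ee_rot: [[-0.175, -0.985, 0.0], [-0.985, 0.175, 0.0], [-0.0, -0.0, -1.0]]
wrist_force: [0.1, -0.5, -1.6]
gripper_width: 0.201
gripper_force: 30.0
```

```bash
cat > fit2.py <<'E'
from fit import *
import sys
s=sense();t=np.array(s['tcp_pos']);R=np.array(s['ee_rot']);print(s['time_s'],t,s['wrist_force'],s['gripper_width']);print(R.round(4).tolist())
zb=t[2]+.0336
cs={};mb={};mh={}
for n in('top','side'):
    cs[n]=capture(n)
    r=silhouettes(n,'bar');h=silhouettes(n,'house');
    mb[n]=r;mh[n]=h
    for l,q in(('bar',r),('house',h)):
        for k in q: print(n,l,round(k['score'],2),k['point'],k['mask'].sum(),cv2.minAreaRect(cv2.findNonZero(k['mask'].astype(np.uint8))))
    cv2.imwrite(f'pics/f2{n}.png',cs[n]['img'][:,:,::-1])
u=-R[:,0]
for d in(-.053-.16,.0,.052,.107):
    print(d,[proj(cs[n],t*[1,1,0]+np.array([0,0,zb+.011])+u*d).round(1) for n in cs])
np.save('f2.npy',[0])
E
python3 fit2.py
```

```text
22.3 [ 0.4889 -0.2355  0.0966] [ 0.1249 -0.5192 -1.5615] 0.2010198410239367
[[-0.1747, -0.9846, 0.0002], [-0.9846, 0.1747, 0.0001], [-0.0001, -0.0002, -1.0]]
top bar 0.55 [502.3, 203.5] 701 ((461.70440673828125, 197.99008178710938), (147.951904296875, 12.23432731628418), 7.707486152648926)
top house 0.63 [399.7, 191.4] 190 ((398.5, 192.0), (21.0, 10.0), 0.0)
side bar 0.86 [383.4, 112.3] 1515 ((400.10003662109375, 107.30000305175781), (29.09295082092285, 111.31216430664062), 71.56504821777344)
side house 0.66 [374.2, 117.1] 679 ((375.52001953125, 115.35999298095703), (31.20000648498535, 28.000003814697266), 53.13010025024414)
-0.213 [array([532.3, 207.8]), array([453.3,  98.7])]
0.0 [array([424.2, 187.8]), array([390.1, 117.6])]
0.052 [array([397.9, 182.9]), array([372.1, 123. ])]
0.107 [array([370.1, 177.8]), array([351.8, 129.1])]
```

```bash
cat > ov.py <<'E'
from fit import *
s=sense();t=np.array(s['tcp_pos']);R=np.array(s['ee_rot']);u=-R[:,0];zb=t[2]+.0336;yaw=np.arctan2(u[1],u[0])
g=.0535;T=[*(t[:2]-g*u[:2]),yaw]
o=[]
for n,(x,y,w,h) in dict(top=(340,150,220,75),side=(330,70,150,110)).items():
    c=capture(n);v=cv2.resize(c['img'],None,fx=3.6 if n=='top' else 5.2,fy=3.6 if n=='top' else 5.2,interpolation=cv2.INTER_CUBIC);k=v.shape[1]/640
    for P in bar+house(.105):
        P=P.copy();P[:,2]+=zb
        cv2.polylines(v,[np.round(hull(c,P,T)*k).astype(int)],True,(0,255,255))
    a=np.linspace(0,2*np.pi,40)
    cv2.polylines(v,[np.round(np.array([proj(c,[.490+.022*np.cos(i),-.236+.022*np.sin(i),.06]) for i in a])*k).astype(int)],True,(255,255,0))
    v=v[int(y*k):int((y+h)*k),int(x*k):int((x+w)*k)]
    o.append(np.pad(v,((0,0),(0,795-v.shape[1]),(0,0))) if v.shape[1]<795 else v[:,:795])
o=np.vstack(o)
o=cv2.resize(o,None,fx=min(1,595/o.shape[0]),fy=min(1,595/o.shape[0]));print(o.shape);cv2.imwrite('pics/ov.png',o[:,:,::-1])
E
python3 ov.py
```

```text
(595, 562, 3)
```

View pics/ov.png

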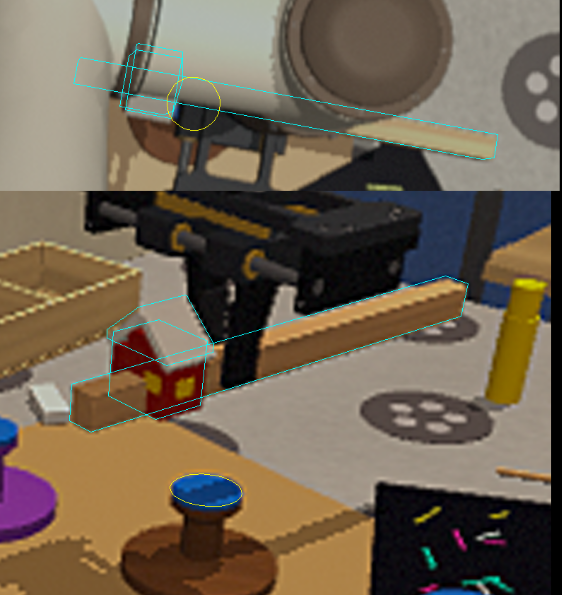

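The modelled bar and house outlines match both views. The stand circle at crop (207,490) lies on the blue top, and the bar's balance point is right above it. I lower it.

step_arm(linear=[[0,0,15],[0,0,18],[0,0,15],[0,0,10],[0,0,6],[0,0,0],[0,0,0]], delta_rot=[[0,0,0],[0,0,0],[0,0,0],[0,0,0],[0,0,0],[0,0,0],[0,0,0]], grip=[10,10,10,10,10,10,10])

```text
time_s: 23.58
tcp_pos: [0.4894, -0.236, 0.0331]
ee_rot: [[-0.175, -0.985, 0.001], [-0.985, 0.175, -0.0], [0.0, -0.001, -1.0]]
wrist_force: [0.8, 0.4, -1.3]
gripper_width: 0.202
gripper_force: 30.0
```

step_arm(linear=[[0,0,2],[0,0,1],[0,0,1],[0,0,0],[0,0,0]], delta_rot=[[0,0,0],[0,0,0],[0,0,0],[0,0,0],[0,0,0]], grip=[10,10,10,10,10])

```text
time_s: 24.2
tcp_pos: [0.4888, -0.2359, 0.0286]
ee_rot: [[-0.175, -0.985, -0.0], [-0.985, 0.175, -0.0], [0.0, -0.0, -1.0]]
wrist_force: [-0.3, 1.2, -1.9]
gripper_width: 0.203
gripper_force: 30.0
```

step_arm(linear=[[0,0,1],[0,0,0.5],[0,0,0],[0,0,0]], delta_rot=[[0,0,0],[0,0,0],[0,0,0],[0,0,0]], grip=[10,10,10,10])

```text
time_s: 24.7
tcp_pos: [0.4889, -0.2358, 0.0271]
ee_rot: [[-0.175, -0.985, -0.0], [-0.985, 0.175, -0.0], [0.0, 0.0, -1.0]]
wrist_force: [0.4, -0.1, -1.5]
gripper_width: 0.204
gripper_force: 30.0
```

step_arm(linear=[[0,0,0.5],[0,0,0],[0,0,0]], delta_rot=[[0,0,0],[0,0,0],[0,0,0]], grip=[10,10,10])

```text
time_s: 25.08
tcp_pos: [0.4888, -0.2359, 0.0265]
ee_rot: [[-0.175, -0.985, -0.0], [-0.985, 0.175, 0.0], [-0.0, 0.0, -1.0]]
wrist_force: [-0.3, 1.0, -1.4]
gripper_width: 0.202
gripper_force: 30.0
```

step_arm(linear=[[0,0,0.5],[0,0,0],[0,0,0]], delta_rot=[[0,0,0],[0,0,0],[0,0,0]], grip=[10,10,10])

```text
time_s: 25.45
tcp_pos: [0.489, -0.2359, 0.0263]
ee_rot: [[-0.175, -0.985, 0.0], [-0.985, 0.175, -0.0], [0.0, -0.0, -1.0]]
wrist_force: [-0.3, 0.7, 0.0]
gripper_width: 0.205
gripper_force: 30.0
```

```bash
cat > f.py <<'E'
from h import *
a=[]
for i in range(4): capture('side');s=sense();a.append([*s['wrist_force'],*s['moment']])
print(np.mean(a,0).round(3),s['tcp_pos'],s['time_s'])
E
python3 f.py
```

```text
[-0.915  0.705  1.485  0.324  0.163  0.017] [ 0.48889888 -0.23587971  0.02626717] 25.65
```

step_arm(linear=[[0,0,0.5],[0,0,0],[0,0,0]], delta_rot=[[0,0,0],[0,0,0],[0,0,0]], grip=[10,10,10])

```text
time_s: 26.02
tcp_pos: [0.4889, -0.2359, 0.0262]
ee_rot: [[-0.175, -0.985, 0.0], [-0.985, 0.175, -0.0], [0.0, -0.0, -1.0]]
wrist_force: [-0.2, 1.6, 5.0]
gripper_width: 0.206
gripper_force: 30.0
```

```bash
python3 f.py
```

```text
[-1.911e+00  1.898e+00  5.270e+00  5.930e-01  5.120e-01 -4.000e-03] [ 0.48893261 -0.23589824  0.02627823] 26.225
```

In contact. I back off slightly and open slowly.

step_arm(linear=[[0,0,-0.5],[0,0,0],[0,0,0],[0,0,0],[0,0,0],[0,0,0],[0,0,0],[0,0,0],[0,0,0]], delta_rot=[[0,0,0],[0,0,0],[0,0,0],[0,0,0],[0,0,0],[0,0,0],[0,0,0],[0,0,0],[0,0,0]], grip=[10,18,19,20,22,25,30,38,46])

```text
time_s: 27.35
tcp_pos: [0.4888, -0.2359, 0.0261]
ee_rot: [[-0.175, -0.985, -0.0], [-0.985, 0.175, -0.0], [0.0, -0.0, -1.0]]
wrist_force: [0.6, 0.8, -0.5]
gripper_width: 0.466
gripper_force: 0.0
```

```bash
python3 f.py; python3 fit2.py | grep -E "bar|house"
```

```text
[ 0.262 -0.307  0.056  0.094 -0.079  0.007] [ 0.48886825 -0.23587207  0.02607775] 27.55
top bar 0.72 [488.0, 201.5] 633 ((451.56158447265625, 200.00772094726562), (137.5545196533203, 11.783299446105957), 7.125016689300537)
top house 0.47 [392.8, 193.8] 110 ((392.4422607421875, 194.78846740722656), (17.258220672607422, 6.864064693450928), 11.309932708740234)
side bar 0.85 [377.5, 147.9] 1235 ((396.27886962890625, 137.0621337890625), (27.472745895385742, 107.49183654785156), 67.78240966796875)
side house 0.86 [373.4, 148.0] 519 ((371.6500244140625, 147.44998168945312), (27.828041076660156, 24.349536895751953), 71.56504821777344)
```

Free of forces. I retreat straight up.

step_arm(linear=[[0,0,-5],[0,0,-10],[0,0,-20],[0,0,-30],[0,0,-35],[0,0,-30],[0,0,-20],[0,0,0],[0,0,0],[0,0,0]], delta_rot=[[0,0,0],[0,0,0],[0,0,0],[0,0,0],[0,0,0],[0,0,0],[0,0,0],[0,0,0],[0,0,0],[0,0,0]], grip=[46,46,46,46,46,46,46,46,46,46])

```text
time_s: 29.1
tcp_pos: [0.4881, -0.2357, 0.1749]
ee_rot: [[-0.175, -0.985, -0.002], [-0.985, 0.175, 0.001], [-0.0, 0.002, -1.0]]
wrist_force: [-0.3, 1.0, 0.5]
gripper_width: 0.53
gripper_force: 0.0
```

```bash
python3 fit2.py | grep -E "bar|house"
python3 - <<'E'
from fit import *
# fit bar with pitch to side+top masks
cs={n:capture(n) for n in('side',)};mk={}
for n in cs: mk[n]=max(silhouettes(n,'bar'),key=lambda r:r['score'])['mask']|max(silhouettes(n,'house'),key=lambda r:r['score'])['mask']
def cost(p):
    e=0
    for n in cs:
        Q=[]
        for P in bar+house(.104):
            P=P.copy();P[:,2]+=.06+p[3]*(P[:,0]-.052);Q.append(P)
        e+=np.abs(draw(cs[n],Q,p)-mk[n]).sum()
    return e
x0=np.array([.4795,-.2886,np.radians(79.9),0.])
S=np.vstack([x0]+[x0+np.eye(4)[i]*[.01,.01,.05,.06][i] for i in range(4)])
r=minimize(cost,x0,method='Nelder-Mead',options=dict(initial_simplex=S,maxiter=400))
print(r.x,np.degrees(r.x[2:]),r.fun,cost(x0),[cost(x0+[0,0,0,q]) for q in(-.25,-.05,.05,.25)])
E
```

```text
top bar 0.78 [472.8, 201.2] 834 ((455.2111511230469, 197.27261352539062), (130.99668884277344, 17.133310317993164), 7.2445068359375)
top house 0.64 [395.0, 189.2] 201 ((397.0841369628906, 190.15841674804688), (13.33349895477295, 17.612157821655273), 5.710593223571777)
side bar 0.82 [382.6, 145.2] 1649 ((396.2616271972656, 136.7452850341797), (28.578636169433594, 109.17990112304688), 67.93209838867188)
side house 0.76 [373.5, 146.6] 552 ((373.0200500488281, 146.8599853515625), (28.200002670288086, 25.0), 53.13010025024414)
[ 0.4805 -0.2869  1.4144  0.0155] [81.0383  0.8863] 207.92549019607844 233.34117647058824 [np.float64(1642.6313725490197), np.float64(434.99607843137255), np.float64(423.4431372549019), np.float64(1583.164705882353)]
```

The bar fits as level at the height of the stand's top, about a second and a half after I let go. Handing in.

```bash
python3 -c "
from h import *
print(finish_job())"
```

```text
the job is handed in; nothing more can be done
None
```

The bar with the red house lies across the small brown stand's blue top at its balance point. It measured level to within about 1° by camera after the gripper let go and backed off, and the tree bar was left untouched; I handed the job in at about 29 s and no verdict came back.

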